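# Set the grinding gap of the bench mill

## Robot

A 7-joint arm with a two-finger parallel gripper is mounted at the origin on a cart in front of the work surface, level with it; the furniture and walls round the work are solid. World frame = base frame: x ahead of the robot, y to its left, z up, the work surface at z = 0. Lengths are in m, angles in rad, forces in N, time in s.
With the tool pointing down it reaches from about 0.425 to 0.875 m from the base axis. Payload 4.7 kg.
Tool frame: the origin (TCP) lies where the fingers leave the gripper's body, on its centre line; the fingertips stand 70 mm ahead of it and the grasp point (between the pads) lies 51 mm ahead of it; z points along the fingers, y is the line along which they close (so a half turn about z gives the same grasp; the last joint's range is limited). The gripper opens to 87 mm and grips with 3 to 60 N. Pads are 19 mm wide; open, the fingers measure 117 mm over their backs; the gripper's body (75 mm by 190 mm) begins 51 mm behind the grasp point.
Start: joints at [1.12, 0.321, -0.07, 1.45, 0.023, 1.371, -0.057], TCP at [0.291, -0.581, 0.292] pointing down, gripper open.
Joint ranges: [-2.86, 2.86], [-0.3, 2.09], [-1.38, 1.24], [0.06, 2.45], [-1.56, 4.7], [0.09, 2.05], [-2.69, 2.69]. Speed limits (rad/s): [2.57, 2.57, 3.14, 3.14, 3.14, 3.14, 3.14].

## Interface

Orientations are given as a rotation vector (axis times angle).
In Python, from bench import get_state, get_image, get_calibration, close_job gives the robot as it stands.
- The arm moves only by the tool send_rows, never from a script. Its argument "rows" is a list of rows, each an object of numbers: "hand": the finger opening in mm, from 0 to 87; "x", "y", "z": the shift along the world's x, y, z in mm; "roll": the turn about the world's z in degrees. A call has 1 to 10 rows; each row shifts and turns the commanded pose from where the row before left it; what a row does not reach is not made up. A row lasts 1/10 s, in which the tool goes at most 50 mm and 8.59 degrees, less where a joint would pass 70% of its speed; a pose out of reach is approached as far as the arm can. A call is refused whole if a number of a shift passes 50 or a number of a turn 8.59, either way. A call with a gripper value outside its range is refused whole. The fingers move at their own pace and stop on an object; "force" is the grip in N (left out, the last holds). Time passes only in rows, so rows that do not move let the fingers close. It gives the time, the measured TCP pose, the force, the opening and the grip force at its end, in the units of the state.
- get_state(): the state, without advancing time (a new reading comes with each control period).
- get_image(name): name is "side" or "top" or "wrist"; returns the picture (400x640x3 uint8, blue, green, red); there is no depth.
- get_calibration(name): a dict with "mtx" (3x3 intrinsics, pixels), "D" ([k1, k2, p1, p2, k3] as OpenCV has them; the pictures are not rectified), "world_from_camera" (4x4, takes a point from camera to world coordinates). Camera axes: x right, y down, z forward; pixel columns grow to the right and rows downward; lengths in m; the calibration is good to about 2 mm. A picture is of the moment at which its call begins: read the wrist's pose just before it. get_calibration takes no time and is no camera call; for the wrist camera it gives the pose at the moment of the call.
- close_job(): hands the job in; it is judged then, once.
The state is a dict: "time": time; "joint_positions": joint angles; "qd": joint speeds; "joint_torque": joint torques, N m; "position": TCP position; "tool_rot": TCP orientation; "ft_force": force on the tool from outside, world axes, zero at the start; "torque": the same for the moment, N m; "grip_width": opening from 0.0 (shut) to 1.0 (fully open); "grip_force": force on a finger pad.
Only numpy, scipy, OpenCV 4.12 (cv2) and the standard library are available. Lean on these libraries where they do the work, as an engineer would, in place of code of your own. Each camera call takes 0.05 s, during which the arm holds its last target. There are 200 camera calls.

## Task

Set the grinding gap of the small bench mill: turn the black dial on its top clockwise until you feel the grinding discs touch, without forcing them, then turn it back exactly four clicks. Leave it resting in that click and swing the ball-ended clamp lever clockwise, all the way to its stop, so that the setting is locked. Do not disturb the other things on the bench.

Things in the scene. Friction and masses are not known exactly. Their poses are not given: they have to be found in the camera images.
- mill: White and grey bench disc mill, fixed to the table: base 160 x 136 mm, drum 112 mm across, dial on top to 157 mm high. Origin on the table under the dial's upright axis; x points from the discharge chute (front, -x) to the steel feed funnel (back, centre +102 mm, 68 mm across, rim 122 mm high), z up. The clamp lever is on its -y side.
- dial_grip (a point): On the dial's upright axis, 144 mm above the table, the height to grip. The black knob is round, 52 mm across, 121 to 157 mm high, on a skirt 77 mm across. 24 clicks a turn (15 deg each); clockwise from above closes, and it starts 2 to 4 clicks open. It rests only in clicks: leaving one takes about 0.2 N m, past the crest it pulls on into the next. Held with 30 N it does not slip below 0.8 N m.
- lock_ball (a point): Centre of the black 20 mm ball at the end of the steel clamp lever, 116 mm above the table, 62 mm from the lever's pivot; free all round. A push of 2 to 5 N on the ball moves it, up to 10 N near the stop; the lever stays where it is left.
- lock_pivot (a point): Point on the upright pivot axis of the clamp lever, at the ball's height, 80 mm from the dial's axis on the mill's -y side.
- lock (a joint): Angle of the clamp lever, rad: 0 open, pointing 20 deg behind the mill's -y direction; grows clockwise seen from above (the ball comes round to the mill's front); stop at 1.31, where a bolt holds the dial. It closes only with the dial resting in a click; once closed, the dial must not be turned.
- upper_burr (a joint): Gap between the grinding discs, in m: 0.00002 a click, 0 where they just touch; far below this reading's noise. Where the dial stands when they touch differs each time and cannot be seen. The last click lies 0.1 click short of touching; turned on past touching, the dial stiffens steeply: 0.4 N m at 0.03 rad, 0.9 N m at 0.05 rad; over 1 N m is forcing them.
- catch_cup: White plastic cup, 50 mm across, 40 mm high, under the chute; origin at its underside. Bystander, to be left where it is.
- caliper: Digital caliper lying flat, 222 mm long; origin at its underside. Bystander, to be left where it is.
- screwdriver: Screwdriver with yellow handle, 150 mm long, lying; origin at its underside. Bystander, to be left where it is.
- spanner: Small steel spanner, 121 mm long, lying; origin at its underside. Bystander, to be left where it is.
- dropper_bottle: Brown dropper bottle, 31 mm across, 87 mm high, standing; origin at its underside. Bystander, to be left where it is.
- wash_bottle: White wash bottle, 68 mm across, 197 mm high, standing; origin at its underside. Bystander, to be left where it is.
- syringe_10: 10 ml syringe lying, 95 mm long; origin at its underside. Bystander, to be left where it is.
- pen_click: Red ballpoint pen lying, 145 mm long; origin at its underside. Bystander, to be left where it is.

How it is judged:
On the way, in this order (a step that is already met when the one before it is completed fails the run):
1. the grinding discs are brought to touch (value of joint upper_burr below -1e-06 m), for 0.05 s.
2. the dial is backed off four clicks (value of joint upper_burr between 7.4e-05 and 9e-05 m), for 0.2 s.
3. the clamp lever is thrown (value of joint lock above 1.2 rad), for 0.2 s.
At the end, for the whole second after the job is handed in: The disc gap stands four clicks open (0.074 to 0.090 mm), the clamp lever is within 0.11 rad of its stop, the lever is at rest, and no bystander has been moved by 30 mm or tipped (all of step 2 and value of joint lock above 1.2 rad and velocity of joint lock between -0.05 and 0.05 rad/s); the robot touches nothing.
It fails at once if the grinding discs are forced together (over 1 N m on the dial) (value of joint upper_burr below -5e-06 m).
It fails at once if a bystander is moved by more than 30 mm (distance of any of catch_cup, caliper, screwdriver, spanner, dropper_bottle, wash_bottle, syringe_10, pen_click from where it was at the start of the episode above 0.03 m).
It fails at once if the cup or a bottle is tipped (angle between any of catch_cup, dropper_bottle, wash_bottle's own z axis and vertical above 0.4 rad).
It also fails if it takes over 72 s, if anything falls off the work surface, if the arm or the gripper's body presses on something with over 40 N, if the wrist force passes 120 N, or if a joint passes its speed limit or range.

## Working session

There is one attempt and no reset: what is moved stays moved. The work goes in short steps, Python scripts to look and compute and a tool call to move; the robot and the scene stay as the last step left them, time stands still between calls to the robot, and variables do not carry over. Pictures are saved under pics/ and viewed, at most 10 in all, crops included, and the job is handed in when it is done.

Besides the shell and the picture viewer there is one more tool, called after "Call:" as name(argument=value, ...), one argument or row to a line, values as JSON. send_rows: Moves the arm, as the interface text tells. Its arguments: {"type":"object","properties":{"rows":{"type":"array","items":{"type":"object","properties":{"hand":{"type":"number"},"x":{"type":"number"},"y":{"type":"number"},"z":{"type":"number"},"roll":{"type":"number"}}}},"force":{"type":"number"}},"required":["rows"]}

```bash
mkdir -p pics; python3 - <<'E'
from bench import *
import cv2
for n in("top","side"):
    cv2.imwrite(f"pics/{n}0.png",get_image(n)); c=get_calibration(n); print(n,c)
print(get_state())
E
```

```text
top {'mtx': array([[472.87657352,   0.        , 324.84648926],
       [  0.        , 472.87657352, 206.27064567],
       [  0.        ,   0.        ,   1.        ]]), 'D': array([-0.09961854,  0.        ,  0.        ,  0.        ,  0.        ]), 'world_from_camera': array([[ 0.00216466, -0.99072145,  0.13589082,  0.408417  ],
       [-0.99998223, -0.00289947, -0.00520971, -0.0216884 ],
       [ 0.00555538, -0.13587713, -0.99071012,  1.12233066],
       [ 0.        ,  0.        ,  0.        ,  1.        ]])}
side {'mtx': array([[416.40906913,   0.        , 313.02300644],
       [  0.        , 416.40906913, 196.16948518],
       [  0.        ,   0.        ,   1.        ]]), 'D': array([-0.03272741,  0.        ,  0.        ,  0.        ,  0.        ]), 'world_from_camera': array([[ 0.99952049, -0.00703972, -0.03015341,  0.58365154],
       [ 0.02259899, -0.49986565,  0.86580807, -0.85045695],
       [-0.0211677 , -0.86607434, -0.49946687,  0.55918304],
       [ 0.        ,  0.        ,  0.        ,  1.        ]])}
{'time': 0.1, 'joint_positions': array([ 1.12011846,  0.32173443, -0.07006905,  1.45157377,  0.0225942 ,
        1.37084676, -0.05687429]), 'qd': array([-0.00075013, -0.00206471,  0.00080572, -0.00301848,  0.0003582 ,
       -0.00117025, -0.00148518]), 'joint_torque': array([-1.53230934e-05, -4.92569518e+01, -4.05432070e-01, -3.13398242e+01,
       -6.41608355e-02,  3.94974451e-02,  9.80942559e-05]), 'position': array([ 0.29112136, -0.58071462,  0.29126964]), 'tool_rot': array([-3.05547210e+00, -7.23183627e-01,  7.88657670e-04]), 'ft_force': array([ 0.07242112,  0.32042812, -0.05351966]), 'torque': array([-0.03221033,  0.03371097,  0.01895442]), 'grip_force': 0.0, 'grip_width': 1.000123651077867}
```

View pics/top0.png

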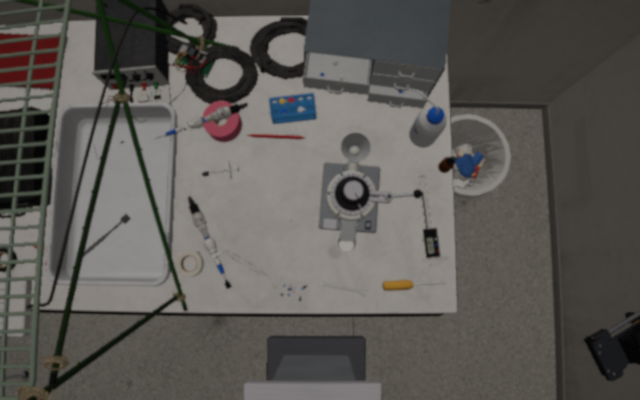

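View pics/side0.png

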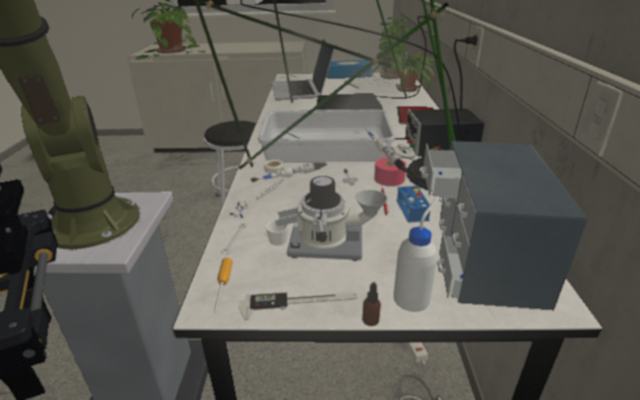

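The top view shows the dial near (353,190), the funnel at (355,148), and the lever running right to its ball near (417,194). The dropper bottle is at (446,165) and the wash bottle at (430,122). The side view shows the mill at (325,225), with both bottles on its right. I'll zoom in and localise.

```bash
cat > h.py <<'E'
import numpy as np,cv2
from bench import *
def at_z(n,uv,z,c=None):
    c=c or get_calibration(n)
    p=cv2.undistortPoints(np.array([[uv]],float),c["mtx"],c["D"])[0,0]
    T=c["world_from_camera"]; d=T[:3,:3]@[p[0],p[1],1]; o=T[:3,3]
    return (o+d*(z-o[2])/d[2]).round(4)
def px(n,P,c=None):
    c=c or get_calibration(n); T=np.linalg.inv(c["world_from_camera"])
    return cv2.projectPoints(np.array([P],float),cv2.Rodrigues(T[:3,:3])[0],T[:3,3],c["mtx"],c["D"])[0].ravel().round(1)
E
python3 - <<'E'
from h import *
a=cv2.imread("pics/top0.png")[100:260,300:470]; b=cv2.imread("pics/side0.png")[160:270,260:400]
a=cv2.convertScaleAbs(a,alpha=1.5)
cv2.imwrite("pics/c.png",cv2.resize(a,None,fx=3.75,fy=3.75,interpolation=cv2.INTER_CUBIC))
for n,uv,z in[("dial",(353,188),.157),("funnel",(355,147),.122),("ball",(417,194),.116),("drop",(446,165),.08),("wash",(432,116),.15),("calip",(432,242),0.01)]: print(n,at_z("top",uv,z))
E
```

```text
dial [ 0.5792 -0.0851  0.157 ]
funnel [ 0.6761 -0.0923  0.122 ]
ball [ 0.5739 -0.2266  0.116 ]
drop [ 0.6468 -0.3023  0.08  ]
wash [ 0.7387 -0.2572  0.15  ]
calip [ 0.4764 -0.2813  0.01  ]
```

View pics/c.png

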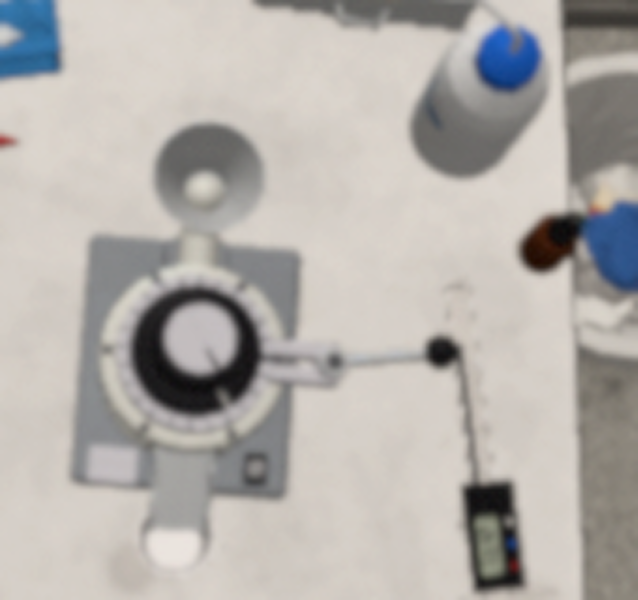

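The dial is near (0.575, -0.086), with the funnel behind it and the ball at (0.574, -0.227). Moving above the dial.

Call:
send_rows(
  rows=[
    {"x":28,"y":49,"hand":87},
    {"x":28,"y":49},
    {"x":28,"y":49},
    {"x":28,"y":49},
    {"x":28,"y":49},
    {"x":28,"y":49},
    {"x":28,"y":49},
    {"x":28,"y":49},
    {"x":28,"y":49},
    {"x":28,"y":49},
  ],
)

```text
schema error: expected keys hand, x, y, z, roll
```

```bash
python3 - <<'E'
from h import *
d=at_z("top",(353.6,190.1),.157);f=at_z("top",(355.7,147.2),.122);b=at_z("top",(417.3,193.6),.116);p=at_z("top",(388.8,196),.12)
print(d,f,b,p,"yaw",np.degrees(np.arctan2((f-d)[1],(f-d)[0])))
s=get_state();print(s["position"],s["tool_rot"],s["joint_positions"].round(2),s["torque"])
c=get_calibration("wrist");cv2.imwrite("pics/w1.png",get_image("wrist"));print(px("wrist",[*d[:2],.157],c),c["world_from_camera"].round(3).tolist())
E
```

```text
[ 0.5748 -0.0863  0.157 ] [ 0.6757 -0.0939  0.122 ] [ 0.5747 -0.2273  0.116 ] [ 0.5686 -0.1645  0.12  ] yaw -4.307504691492705
[ 0.29112136 -0.58071462  0.29126964] [-3.05547210e+00 -7.23183627e-01  7.88657670e-04] [ 1.12  0.32 -0.07  1.45  0.02  1.37 -0.06] [-0.03221033  0.03371097  0.01895442]
[-115.9 -430.9] [[0.449, -0.858, -0.249, 0.358], [-0.894, -0.432, -0.123, -0.546], [-0.002, 0.277, -0.961, 0.383], [0.0, 0.0, 0.0, 1.0]]
```

View pics/w1.png

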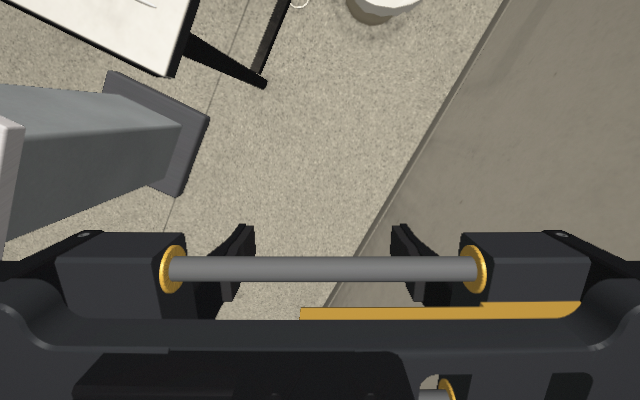

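All keys are needed in each row. The view shows only floor and the fingers, as expected from the start pose. I'll move to a viewing place short of the dial.

Call:
send_rows(
  rows=[
    {"x":23,"y":46,"z":0,"roll":0,"hand":87},
    {"x":23,"y":46,"z":0,"roll":0,"hand":87},
    {"x":23,"y":46,"z":0,"roll":0,"hand":87},
    {"x":23,"y":47,"z":0,"roll":0,"hand":87},
    {"x":23,"y":47,"z":0,"roll":0,"hand":87},
    {"x":23,"y":47,"z":0,"roll":0,"hand":87},
    {"x":23,"y":47,"z":0,"roll":0,"hand":87},
    {"x":23,"y":47,"z":0,"roll":0,"hand":87},
    {"x":23,"y":47,"z":0,"roll":0,"hand":87},
    {"x":23,"y":47,"z":0,"roll":0,"hand":87},
  ],
)

```text
time: 1.15
position: [0.5126, -0.1306, 0.2923]
tool_rot: [3.057, 0.723, 0.0]
ft_force: [0.4, -0.1, -0.5]
grip_width: 1.003
grip_force: 0.0
```

Call:
send_rows(
  rows=[
    {"x":0,"y":0,"z":0,"roll":0,"hand":87},
    {"x":0,"y":0,"z":0,"roll":0,"hand":87},
    {"x":0,"y":0,"z":0,"roll":0,"hand":87},
    {"x":0,"y":0,"z":0,"roll":0,"hand":87},
  ],
)

```text
time: 1.55
position: [0.5116, -0.1343, 0.2921]
tool_rot: [3.058, 0.719, -0.001]
ft_force: [0.8, -0.4, -0.4]
grip_width: 0.999
grip_force: 0.0
```

```bash
python3 - <<'E'
from h import *
s=get_state();print(s["position"],s["tool_rot"],s["joint_positions"].round(2),s["torque"],s["ft_force"])
c=get_calibration("wrist");cv2.imwrite("pics/w2.png",get_image("wrist"));print(px("wrist",[.5748,-.0863,.157],c),px("wrist",[.5747,-.2273,.116],c),c["world_from_camera"].round(3).tolist())
E
```

```text
[ 0.51164731 -0.13428067  0.29205129] [ 3.05797768e+00  7.18929174e-01 -1.05364514e-03] [ 0.63  0.09 -0.44  1.74  0.04  1.33 -0.93] [ 0.00557814 -0.02245422 -0.02851191] [ 0.78922715 -0.41865054 -0.43407772]
[304.6 111.4] [435.  178.2] [[0.446, -0.86, -0.249, 0.579], [-0.895, -0.429, -0.124, -0.1], [0.0, 0.278, -0.961, 0.384], [0.0, 0.0, 0.0, 1.0]]
```

View pics/w2.png

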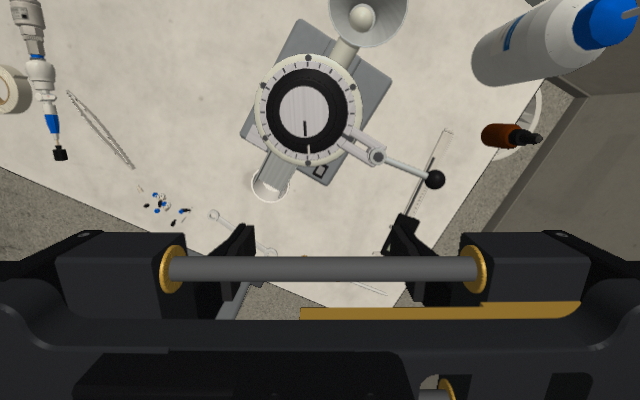

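The wrist view shows the dial's top centred at (304,112), against a prediction of (304.6,111.4). The ball is at (435,180), pivot at (377,157). The positions agree. Moving over the dial with +60° of roll.

Call:
send_rows(
  rows=[
    {"x":6.3,"y":4.8,"z":0,"roll":6,"hand":87},
    {"x":6.3,"y":4.8,"z":0,"roll":6,"hand":87},
    {"x":6.3,"y":4.8,"z":0,"roll":6,"hand":87},
    {"x":6.3,"y":4.8,"z":0,"roll":6,"hand":87},
    {"x":6.3,"y":4.8,"z":0,"roll":6,"hand":87},
    {"x":6.3,"y":4.8,"z":0,"roll":6,"hand":87},
    {"x":6.3,"y":4.8,"z":0,"roll":6,"hand":87},
    {"x":6.3,"y":4.8,"z":0,"roll":6,"hand":87},
    {"x":6.3,"y":4.8,"z":0,"roll":6,"hand":87},
    {"x":6.3,"y":4.8,"z":0,"roll":6,"hand":87},
  ],
)

```text
time: 2.6
position: [0.5753, -0.0858, 0.2922]
tool_rot: [2.284, 2.157, -0.0]
ft_force: [-0.1, -0.4, 0.1]
grip_width: 0.998
grip_force: 0.0
```

Call:
send_rows(
  rows=[
    {"x":0,"y":0,"z":0,"roll":0,"hand":87},
    {"x":0,"y":0,"z":0,"roll":0,"hand":87},
    {"x":0,"y":0,"z":0,"roll":0,"hand":87},
  ],
)

```text
time: 2.9
position: [0.5749, -0.0855, 0.2922]
tool_rot: [2.289, 2.152, -0.001]
ft_force: [0.3, 0.5, -0.1]
grip_width: 1.0
grip_force: 0.0
```

Call:
send_rows(
  rows=[
    {"x":0,"y":-1,"z":-14,"roll":0,"hand":87},
    {"x":0,"y":0,"z":-14,"roll":0,"hand":87},
    {"x":0,"y":0,"z":-14,"roll":0,"hand":87},
    {"x":0,"y":0,"z":-14,"roll":0,"hand":87},
    {"x":0,"y":0,"z":-14,"roll":0,"hand":87},
    {"x":0,"y":0,"z":-14,"roll":0,"hand":87},
    {"x":0,"y":0,"z":-12,"roll":0,"hand":87},
    {"x":0,"y":0,"z":0,"roll":0,"hand":87},
    {"x":0,"y":0,"z":0,"roll":0,"hand":87},
  ],
)

```text
time: 3.8
position: [0.5754, -0.0854, 0.1962]
tool_rot: [-2.286, -2.155, -0.0]
ft_force: [-0.3, 0.1, 0.0]
grip_width: 0.997
grip_force: 0.0
```

Call:
send_rows(
  rows=[
    {"x":0,"y":0,"z":0,"roll":0,"hand":40},
    {"x":0,"y":0,"z":0,"roll":0,"hand":40},
    {"x":0,"y":0,"z":0,"roll":0,"hand":40},
    {"x":0,"y":0,"z":0,"roll":0,"hand":40},
    {"x":0,"y":0,"z":0,"roll":0,"hand":40},
    {"x":0,"y":0,"z":0,"roll":0,"hand":40},
    {"x":0,"y":0,"z":0,"roll":0,"hand":40},
    {"x":0,"y":0,"z":0,"roll":0,"hand":40},
  ],
  force=35,
)

```text
time: 4.6
position: [0.5754, -0.0856, 0.1964]
tool_rot: [2.285, 2.155, 0.0]
ft_force: [0.3, -0.2, -0.5]
grip_width: 0.587
grip_force: 35.0
```

```bash
cat >> h.py <<'E'
def st():
    s=get_state(); R=cv2.Rodrigues(s["tool_rot"])[0]
    print("t",round(s["time"],2),"pos",s["position"].round(4),"yaw",np.degrees(np.arctan2(R[1,0],R[0,0])).round(2),"F",s["ft_force"].round(1),"M",s["torque"].round(3),"grip",round(s["grip_width"]*87,1),round(s["grip_force"],1),"j7",s["joint_positions"][6].round(2),"t7",s["joint_torque"][6].round(3))
E
python3 -c "from h import *;st();st()"
```

```text
t 4.6 pos [ 0.5754 -0.0856  0.1964] yaw 86.63 F [ 0.3 -0.2 -0.5] M [-0.019 -0.101 -0.058] grip 51.1 35.0 j7 -0.08 t7 0.009
t 4.6 pos [ 0.5754 -0.0856  0.1964] yaw 86.63 F [ 0.3 -0.2 -0.5] M [-0.019 -0.101 -0.058] grip 51.1 35.0 j7 -0.08 t7 0.009
```

Call:
send_rows(
  rows=[
    {"x":0,"y":0,"z":0,"roll":-3,"hand":40},
    {"x":0,"y":0,"z":0,"roll":0,"hand":40},
    {"x":0,"y":0,"z":0,"roll":0,"hand":40},
  ],
)

```text
time: 4.9
position: [0.5754, -0.0855, 0.1964]
tool_rot: [2.34, 2.096, 0.0]
ft_force: [0.5, -0.0, 1.2]
grip_width: 0.593
grip_force: 35.0
```

```bash
python3 -c "from h import *;st()"
```

```text
t 4.9 pos [ 0.5754 -0.0855  0.1964] yaw 83.71 F [ 0.5 -0.   1.2] M [ 0.007 -0.226  0.187] grip 51.6 35.0 j7 -0.13 t7 -0.135
```

Call:
send_rows(
  rows=[
    {"x":0,"y":0,"z":0,"roll":-3,"hand":40},
    {"x":0,"y":0,"z":0,"roll":-3,"hand":40},
    {"x":0,"y":0,"z":0,"roll":-3,"hand":40},
    {"x":0,"y":0,"z":0,"roll":-3,"hand":40},
    {"x":0,"y":0,"z":0,"roll":0,"hand":40},
    {"x":0,"y":0,"z":0,"roll":0,"hand":40},
  ],
)

```text
time: 5.5
position: [0.5755, -0.0856, 0.1964]
tool_rot: [2.546, 1.84, 0.001]
ft_force: [2.0, -0.7, -0.2]
grip_width: 0.59
grip_force: 35.0
```

```bash
python3 -c "from h import *;st()"
```

```text
t 5.5 pos [ 0.5755 -0.0856  0.1964] yaw 71.72 F [ 2.  -0.7 -0.2] M [-0.036 -0.321 -0.023] grip 51.3 35.0 j7 -0.33 t7 0.015
```

Call:
send_rows(
  rows=[
    {"x":0,"y":0,"z":0,"roll":-3,"hand":40},
    {"x":0,"y":0,"z":0,"roll":-3,"hand":40},
    {"x":0,"y":0,"z":0,"roll":-3,"hand":40},
    {"x":0,"y":0,"z":0,"roll":-3,"hand":40},
    {"x":0,"y":0,"z":0,"roll":-3,"hand":40},
    {"x":0,"y":0,"z":0,"roll":0,"hand":40},
    {"x":0,"y":0,"z":0,"roll":0,"hand":40},
  ],
)

```text
time: 6.2
position: [0.5756, -0.0856, 0.1964]
tool_rot: [2.764, 1.492, 0.001]
ft_force: [2.5, -0.8, -0.3]
grip_width: 0.587
grip_force: 35.0
```

```bash
python3 -c "from h import *;st()"
```

```text
t 6.2 pos [ 0.5756 -0.0856  0.1964] yaw 56.74 F [ 2.5 -0.8 -0.3] M [-0.066 -0.529 -0.   ] grip 51.1 35.0 j7 -0.59 t7 0.009
```

Two clicks are done. From here each step is a 3° probe, with j7 torque of about -0.14 N m meaning detent only.

Call:
send_rows(
  rows=[
    {"x":0,"y":0,"z":0,"roll":-1.5,"hand":40},
    {"x":0,"y":0,"z":0,"roll":-1.5,"hand":40},
    {"x":0,"y":0,"z":0,"roll":0,"hand":40},
    {"x":0,"y":0,"z":0,"roll":0,"hand":40},
  ],
)

```text
time: 6.6
position: [0.5756, -0.0856, 0.1964]
tool_rot: [2.803, 1.418, 0.001]
ft_force: [3.1, -0.3, -0.3]
grip_width: 0.588
grip_force: 35.0
```

```bash
python3 -c "from h import *;st()"
```

```text
t 6.6 pos [ 0.5756 -0.0856  0.1964] yaw 53.66 F [ 3.1 -0.3 -0.3] M [-0.124 -0.828  0.178] grip 51.2 35.0 j7 -0.64 t7 -0.196
```

Call:
send_rows(
  rows=[
    {"x":0,"y":0,"z":0,"roll":-1,"hand":40},
    {"x":0,"y":0,"z":0,"roll":0,"hand":40},
    {"x":0,"y":0,"z":0,"roll":0,"hand":40},
  ],
)

```text
time: 6.9
position: [0.5756, -0.0855, 0.1964]
tool_rot: [2.815, 1.393, 0.001]
ft_force: [4.6, -1.1, 0.0]
grip_width: 0.595
grip_force: 35.0
```

```bash
python3 -c "from h import *;st()"
```

```text
t 6.9 pos [ 0.5756 -0.0855  0.1964] yaw 52.65 F [ 4.6 -1.1  0. ] M [-0.172 -1.02   0.292] grip 51.8 35.0 j7 -0.65 t7 -0.276
```

Call:
send_rows(
  rows=[
    {"x":0,"y":0,"z":0,"roll":-0.7,"hand":40},
    {"x":0,"y":0,"z":0,"roll":0,"hand":40},
    {"x":0,"y":0,"z":0,"roll":0,"hand":40},
  ],
)

```text
time: 7.2
position: [0.5755, -0.0856, 0.1964]
tool_rot: [2.824, 1.375, 0.001]
ft_force: [4.1, -1.1, -0.1]
grip_width: 0.591
grip_force: 35.0
```

```bash
python3 -c "from h import *;st()"
```

```text
t 7.2 pos [ 0.5755 -0.0856  0.1964] yaw 51.91 F [ 4.1 -1.1 -0.1] M [-0.262 -1.229  0.09 ] grip 51.4 35.0 j7 -0.67 t7 -0.127
```

That was detent only: the torque dropped past its peak. Completing the third click and probing.

Call:
send_rows(
  rows=[
    {"x":0,"y":0,"z":0,"roll":-2.5,"hand":40},
    {"x":0,"y":0,"z":0,"roll":-2.5,"hand":40},
    {"x":0,"y":0,"z":0,"roll":-2.5,"hand":40},
    {"x":0,"y":0,"z":0,"roll":-2.5,"hand":40},
    {"x":0,"y":0,"z":0,"roll":0,"hand":40},
    {"x":0,"y":0,"z":0,"roll":0,"hand":40},
  ],
)

```text
time: 7.8
position: [0.5756, -0.0857, 0.1964]
tool_rot: [2.934, 1.123, 0.001]
ft_force: [5.1, -0.2, -0.7]
grip_width: 0.587
grip_force: 35.0
```

```bash
python3 -c "from h import *;st()"
```

```text
t 7.8 pos [ 0.5756 -0.0857  0.1964] yaw 41.88 F [ 5.1 -0.2 -0.7] M [-0.175 -1.188 -0.04 ] grip 51.1 35.0 j7 -0.84 t7 0.051
```

Call:
send_rows(
  rows=[
    {"x":0,"y":0,"z":0,"roll":-1.5,"hand":40},
    {"x":0,"y":0,"z":0,"roll":-1,"hand":40},
    {"x":0,"y":0,"z":0,"roll":0,"hand":40},
    {"x":0,"y":0,"z":0,"roll":0,"hand":40},
  ],
)

```text
time: 8.2
position: [0.5756, -0.0857, 0.1964]
tool_rot: [2.957, 1.059, 0.001]
ft_force: [6.1, -0.8, -0.3]
grip_width: 0.59
grip_force: 35.0
```

```bash
python3 -c "from h import *;st()"
```

```text
t 8.2 pos [ 0.5756 -0.0857  0.1964] yaw 39.42 F [ 6.1 -0.8 -0.3] M [-0.244 -1.242  0.187] grip 51.3 35.0 j7 -0.88 t7 -0.178
```

Call:
send_rows(
  rows=[
    {"x":0,"y":0,"z":0,"roll":-1,"hand":40},
    {"x":0,"y":0,"z":0,"roll":0,"hand":40},
    {"x":0,"y":0,"z":0,"roll":0,"hand":40},
  ],
)

```text
time: 8.5
position: [0.5756, -0.0857, 0.1964]
tool_rot: [2.966, 1.034, 0.001]
ft_force: [4.8, -0.9, 0.4]
grip_width: 0.591
grip_force: 35.0
```

```bash
python3 -c "from h import *;st()"
```

```text
t 8.5 pos [ 0.5756 -0.0857  0.1964] yaw 38.44 F [ 4.8 -0.9  0.4] M [-0.255 -1.118  0.309] grip 51.4 35.0 j7 -0.89 t7 -0.309
```

Call:
send_rows(
  rows=[
    {"x":0,"y":0,"z":0,"roll":-0.8,"hand":40},
    {"x":0,"y":0,"z":0,"roll":0,"hand":40},
    {"x":0,"y":0,"z":0,"roll":0,"hand":40},
  ],
)

```text
time: 8.8
position: [0.5756, -0.0857, 0.1964]
tool_rot: [2.972, 1.014, 0.001]
ft_force: [4.8, -1.9, 1.2]
grip_width: 0.591
grip_force: 35.0
```

```bash
python3 -c "from h import *;st()"
```

```text
t 8.8 pos [ 0.5756 -0.0857  0.1964] yaw 37.69 F [ 4.8 -1.9  1.2] M [-0.317 -1.143  0.533] grip 51.4 35.0 j7 -0.91 t7 -0.527
```

The torque is rising steeply at 0.53 N m, so the discs are touching. One small nudge for margin, then back 60° past the last click (hand yaw of about 101.6°).

Call:
send_rows(
  rows=[
    {"x":0,"y":0,"z":0,"roll":-0.3,"hand":40},
    {"x":0,"y":0,"z":0,"roll":0,"hand":40},
    {"x":0,"y":0,"z":0,"roll":0,"hand":40},
  ],
)

```text
time: 9.1
position: [0.5755, -0.0858, 0.1964]
tool_rot: [2.975, 1.007, 0.001]
ft_force: [5.0, -2.4, -0.3]
grip_width: 0.589
grip_force: 35.0
```

```bash
python3 -c "from h import *;st()"
```

```text
t 9.1 pos [ 0.5755 -0.0858  0.1964] yaw 37.39 F [ 5.  -2.4 -0.3] M [-0.299 -1.139  0.637] grip 51.3 35.0 j7 -0.91 t7 -0.613
```

Call:
send_rows(
  rows=[
    {"x":0,"y":0,"z":0,"roll":4,"hand":40},
    {"x":0,"y":0,"z":0,"roll":4,"hand":40},
    {"x":0,"y":0,"z":0,"roll":4,"hand":40},
    {"x":0,"y":0,"z":0,"roll":4,"hand":40},
    {"x":0,"y":0,"z":0,"roll":4,"hand":40},
    {"x":0,"y":0,"z":0,"roll":4,"hand":40},
    {"x":0,"y":0,"z":0,"roll":4,"hand":40},
    {"x":0,"y":0,"z":0,"roll":4,"hand":40},
    {"x":0,"y":0,"z":0,"roll":4,"hand":40},
    {"x":0,"y":0,"z":0,"roll":4,"hand":40},
  ],
)

```text
time: 10.1
position: [0.5753, -0.0857, 0.1964]
tool_rot: [-2.452, -1.964, -0.001]
ft_force: [3.4, 0.3, 0.7]
grip_width: 0.589
grip_force: 35.0
```

Call:
send_rows(
  rows=[
    {"x":0,"y":0,"z":0,"roll":4,"hand":40},
    {"x":0,"y":0,"z":0,"roll":4,"hand":40},
    {"x":0,"y":0,"z":0,"roll":4,"hand":40},
    {"x":0,"y":0,"z":0,"roll":4,"hand":40},
    {"x":0,"y":0,"z":0,"roll":4,"hand":40},
    {"x":0,"y":0,"z":0,"roll":4.2,"hand":40},
    {"x":0,"y":0,"z":0,"roll":0,"hand":40},
    {"x":0,"y":0,"z":0,"roll":0,"hand":40},
    {"x":0,"y":0,"z":0,"roll":0,"hand":40},
  ],
)

```text
time: 11.0
position: [0.5752, -0.0856, 0.1964]
tool_rot: [1.989, 2.432, -0.0]
ft_force: [3.7, 0.0, 2.1]
grip_width: 0.587
grip_force: 35.0
```

```bash
python3 -c "from h import *;st()"
```

```text
t 11.0 pos [ 0.5752 -0.0856  0.1964] yaw 101.45 F [3.7 0.  2.1] M [-0.089 -0.992 -0.019] grip 51.1 35.0 j7 0.17 t7 0.017
```

The dial rests in a click, at near-zero torque and yaw 101.45. Releasing and rising.

Call:
send_rows(
  rows=[
    {"x":0,"y":0,"z":0,"roll":0,"hand":87},
    {"x":0,"y":0,"z":0,"roll":0,"hand":87},
    {"x":0,"y":0,"z":0,"roll":0,"hand":87},
    {"x":0,"y":0,"z":0,"roll":0,"hand":87},
    {"x":0,"y":0,"z":0,"roll":0,"hand":87},
    {"x":0,"y":0,"z":24,"roll":0,"hand":87},
    {"x":0,"y":0,"z":24,"roll":0,"hand":87},
    {"x":0,"y":0,"z":24,"roll":0,"hand":87},
    {"x":0,"y":0,"z":24,"roll":0,"hand":87},
  ],
)

```text
time: 11.9
position: [0.575, -0.0854, 0.2931]
tool_rot: [-1.987, -2.433, 0.0]
ft_force: [-0.4, -0.3, 0.6]
grip_width: 0.993
grip_force: 0.0
```

Call:
send_rows(
  rows=[
    {"x":-10,"y":-30,"z":0,"roll":-5,"hand":0},
    {"x":-10,"y":-30,"z":0,"roll":-5,"hand":0},
    {"x":-10,"y":-30,"z":0,"roll":-5,"hand":0},
    {"x":-10,"y":-20,"z":0,"roll":-5,"hand":0},
    {"x":-10,"y":0,"z":0,"roll":0,"hand":0},
    {"x":0,"y":0,"z":0,"roll":0,"hand":0},
    {"x":0,"y":0,"z":0,"roll":0,"hand":0},
  ],
)

```text
time: 12.6
position: [0.5257, -0.1938, 0.2925]
tool_rot: [2.376, 2.055, 0.001]
ft_force: [0.5, -0.1, 0.1]
grip_width: 0.445
grip_force: 0.0
```

```bash
python3 - <<'E'
from h import *
st()
c=get_calibration("wrist");im=get_image("wrist");cv2.imwrite("pics/w3.png",im)
d=np.array([.5748,-.0863]);y=np.radians(-4.3);piv=d+.08*np.array([np.sin(y),-np.cos(y)])
print("pivot",piv,px("wrist",[*piv,.116],c),"ball",px("wrist",[.5747,-.2273,.116],c),"dial",px("wrist",[*d,.157],c))
E
```

```text
t 12.6 pos [ 0.5257 -0.1938  0.2925] yaw 81.71 F [ 0.5 -0.1  0.1] M [ 0.007 -0.158  0.006] grip 38.7 0.0 j7 0.1 t7 0.013
pivot [ 0.5688017  -0.16607481] [363.1 160.7] ball [374.8 218. ] dial [367.8  64.5]
```

View pics/w3.png

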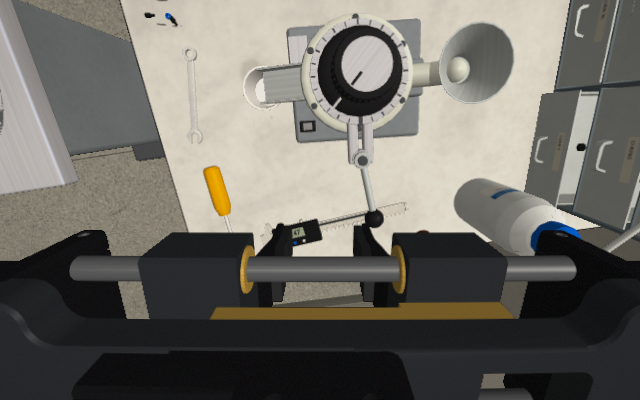

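The wrist view shows the dial mark turned by about +14.5° from the start, as expected for +1 net click. The ball is at (375,219), as predicted. I'll go behind the ball (+x side) with closed fingers.

Call:
send_rows(
  rows=[
    {"x":9,"y":-3,"z":0,"roll":7.1,"hand":0},
    {"x":9,"y":-3,"z":0,"roll":7.1,"hand":0},
    {"x":9,"y":-3,"z":0,"roll":7.1,"hand":0},
    {"x":9,"y":-3,"z":0,"roll":7.1,"hand":0},
    {"x":9,"y":-3,"z":0,"roll":7.1,"hand":0},
    {"x":9,"y":-3,"z":0,"roll":7.1,"hand":0},
    {"x":9,"y":-3,"z":0,"roll":7.1,"hand":0},
    {"x":9,"y":-3,"z":0,"roll":7.1,"hand":0},
    {"x":9,"y":-3,"z":0,"roll":7.1,"hand":0},
    {"x":9,"y":-3,"z":0,"roll":7.1,"hand":0},
  ],
)

```text
time: 13.65
position: [0.6164, -0.2239, 0.2923]
tool_rot: [0.733, 3.055, 0.002]
ft_force: [-0.0, 0.1, 0.2]
grip_width: 0.008
grip_force: 0.0
```

Call:
send_rows(
  rows=[
    {"x":0,"y":0,"z":0,"roll":0,"hand":0},
    {"x":0,"y":0,"z":0,"roll":0,"hand":0},
  ],
)

```text
time: 13.85
position: [0.6156, -0.2243, 0.292]
tool_rot: [-0.747, -3.051, -0.002]
ft_force: [0.8, 0.5, -0.9]
grip_width: 0.006
grip_force: 0.0
```

```bash
python3 -c "from h import *;st()"
```

```text
t 13.85 pos [ 0.6156 -0.2243  0.292 ] yaw 152.48 F [ 0.8  0.5 -0.9] M [ 0.032 -0.131 -0.003] grip 0.6 0.0 j7 1.24 t7 0.067
```

Call:
send_rows(
  rows=[
    {"x":0,"y":0,"z":-23,"roll":0,"hand":0},
    {"x":0,"y":0,"z":-23,"roll":0,"hand":0},
    {"x":0,"y":0,"z":-23,"roll":0,"hand":0},
    {"x":0,"y":0,"z":-23,"roll":0,"hand":0},
    {"x":0,"y":0,"z":-23,"roll":0,"hand":0},
    {"x":0,"y":0,"z":0,"roll":0,"hand":0},
    {"x":-8,"y":-0.5,"z":0,"roll":0,"hand":0},
    {"x":-7,"y":-0.5,"z":0,"roll":0,"hand":0},
    {"x":0,"y":0,"z":0,"roll":0,"hand":0},
  ],
)

```text
time: 14.75
position: [0.5998, -0.2271, 0.179]
tool_rot: [0.747, 3.05, -0.002]
ft_force: [0.4, -0.6, 0.2]
grip_width: 0.005
grip_force: 0.0
```

Call:
send_rows(
  rows=[
    {"x":-4,"y":-2,"z":0,"roll":0,"hand":0},
    {"x":-4.5,"y":-1.8,"z":0,"roll":0,"hand":0},
    {"x":-4.5,"y":-1.3,"z":0,"roll":0,"hand":0},
    {"x":-4.5,"y":-1.3,"z":0,"roll":0,"hand":0},
    {"x":-4.6,"y":-0.7,"z":0,"roll":0,"hand":0},
    {"x":-4.7,"y":-0.6,"z":0,"roll":0,"hand":0},
    {"x":-4.7,"y":0,"z":0,"roll":0,"hand":0},
    {"x":-4.7,"y":0,"z":0,"roll":0,"hand":0},
  ],
)

```text
time: 15.55
position: [0.5639, -0.2338, 0.1773]
tool_rot: [0.746, 3.051, 0.001]
ft_force: [3.3, 0.7, 0.3]
grip_width: 0.009
grip_force: 1.3
```

```bash
python3 - <<'E'
from h import *
st()
im=get_image("top")[100:260,300:470];cv2.imwrite("pics/t2.png",cv2.resize(cv2.convertScaleAbs(im,alpha=1.5),None,fx=3.5,fy=3.5,interpolation=cv2.INTER_CUBIC))
E
```

```text
t 15.55 pos [ 0.5639 -0.2338  0.1773] yaw 152.54 F [3.3 0.7 0.3] M [ 0.371 -0.786 -0.035] grip 0.8 1.3 j7 1.27 t7 -0.018
```

View pics/t2.png

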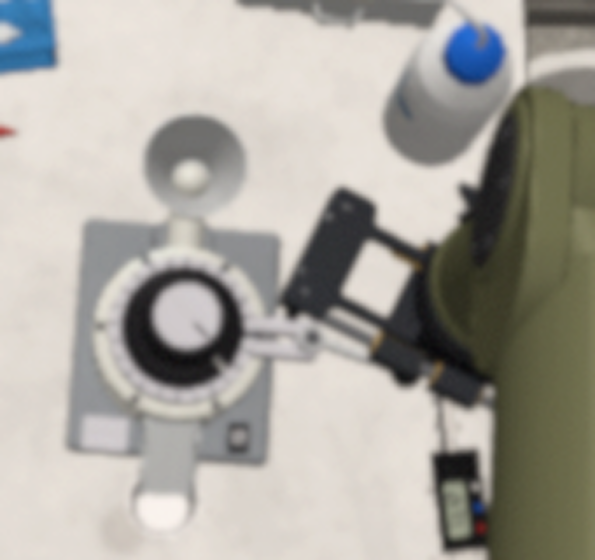

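The lever is following, at (310,340) to (400,370) in the crop, with a 3.3 N push. Continuing the arc.

Call:
send_rows(
  rows=[
    {"x":-4.7,"y":0.6,"z":0,"roll":0,"hand":0},
    {"x":-4.6,"y":0.7,"z":0,"roll":0,"hand":0},
    {"x":-4.5,"y":1.3,"z":0,"roll":0,"hand":0},
    {"x":-4.5,"y":1.3,"z":0,"roll":0,"hand":0},
    {"x":-4.3,"y":1.9,"z":0,"roll":0,"hand":0},
    {"x":-4.2,"y":1.9,"z":0,"roll":0,"hand":0},
    {"x":0,"y":0,"z":0,"roll":0,"hand":0},
  ],
)

```text
time: 16.3
position: [0.5363, -0.2267, 0.1773]
tool_rot: [-0.746, -3.051, 0.001]
ft_force: [0.7, -0.2, 1.3]
grip_width: 0.002
grip_force: 0.4
```

Call:
send_rows(
  rows=[
    {"x":-2,"y":1.2,"z":0,"roll":0,"hand":0},
    {"x":-2,"y":1.2,"z":0,"roll":0,"hand":0},
    {"x":0,"y":0,"z":0,"roll":0,"hand":0},
  ],
)

```text
time: 16.6
position: [0.533, -0.2242, 0.1773]
tool_rot: [-0.746, -3.051, 0.0]
ft_force: [2.2, -0.3, 1.1]
grip_width: 0.004
grip_force: 0.8
```

```bash
python3 -c "from h import *;st()"
```

```text
t 16.6 pos [ 0.533  -0.2242  0.1773] yaw 152.53 F [ 2.2 -0.3  1.1] M [-0.029 -0.553 -0.059] grip 0.4 0.8 j7 1.29 t7 0.027
```

Call:
send_rows(
  rows=[
    {"x":-1.5,"y":1.5,"z":0,"roll":0,"hand":0},
    {"x":-1.5,"y":1.5,"z":0,"roll":0,"hand":0},
    {"x":0,"y":0,"z":0,"roll":0,"hand":0},
  ],
)

```text
time: 16.9
position: [0.5299, -0.2211, 0.1772]
tool_rot: [-0.746, -3.051, 0.0]
ft_force: [1.8, -0.6, 0.1]
grip_width: 0.01
grip_force: 0.8
```

Call:
send_rows(
  rows=[
    {"x":-1.2,"y":1.7,"z":0,"roll":0,"hand":0},
    {"x":-1.2,"y":1.7,"z":0,"roll":0,"hand":0},
    {"x":0,"y":0,"z":0,"roll":0,"hand":0},
  ],
)

```text
time: 17.2
position: [0.5274, -0.2178, 0.1772]
tool_rot: [-0.746, -3.051, 0.001]
ft_force: [0.9, -2.3, -0.7]
grip_width: 0.003
grip_force: 0.8
```

```bash
python3 -c "from h import *;st()"
```

```text
t 17.2 pos [ 0.5274 -0.2178  0.1772] yaw 152.53 F [ 0.9 -2.3 -0.7] M [-0.314 -0.264  0.   ] grip 0.2 0.8 j7 1.29 t7 -0.008
```

Call:
send_rows(
  rows=[
    {"x":-1,"y":1.7,"z":0,"roll":0,"hand":0},
    {"x":-1,"y":1.7,"z":0,"roll":0,"hand":0},
    {"x":0,"y":0,"z":0,"roll":0,"hand":0},
  ],
)

```text
time: 17.5
position: [0.5265, -0.2169, 0.1776]
tool_rot: [0.747, 3.047, -0.005]
ft_force: [4.1, -6.8, -2.4]
grip_width: 0.004
grip_force: 4.2
```

Call:
send_rows(
  rows=[
    {"x":-1,"y":1.7,"z":0,"roll":0,"hand":0},
    {"x":-1,"y":1.7,"z":0,"roll":0,"hand":0},
    {"x":0,"y":0,"z":0,"roll":0,"hand":0},
  ],
)

```text
time: 17.8
position: [0.5259, -0.2163, 0.1779]
tool_rot: [0.748, 3.041, -0.009]
ft_force: [9.2, -13.1, -7.6]
grip_width: 0.004
grip_force: 7.8
```

```bash
python3 - <<'E'
from h import *
st()
im=get_image("top")[100:260,300:470];cv2.imwrite("pics/t3.png",cv2.resize(cv2.convertScaleAbs(im,alpha=1.5),None,fx=3.5,fy=3.5,interpolation=cv2.INTER_CUBIC))
E
```

```text
t 17.8 pos [ 0.5259 -0.2163  0.1779] yaw 152.37 F [  9.2 -13.1  -7.6] M [-2.876 -2.219  0.008] grip 0.4 7.8 j7 1.28 t7 0.032
```

View pics/t3.png

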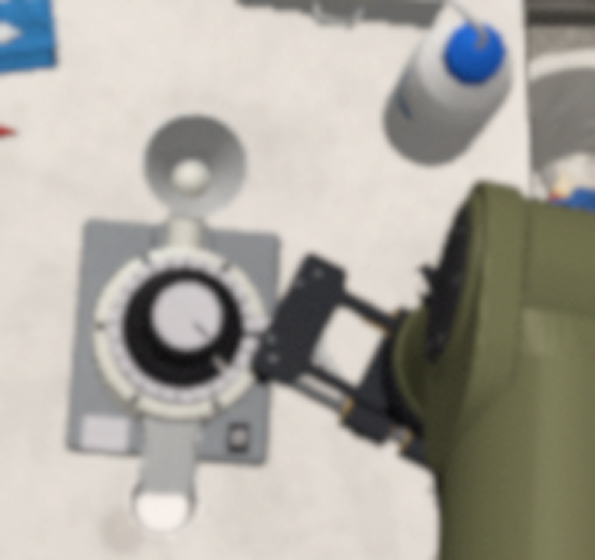

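It has stalled at 16 N with the finger where the stop was computed to be. The arm hides the lever in this view, so I'll back off, rise and look.

Call:
send_rows(
  rows=[
    {"x":4,"y":-6,"z":0,"roll":0,"hand":0},
    {"x":5,"y":-8,"z":0,"roll":0,"hand":0},
    {"x":6,"y":-10,"z":0,"roll":0,"hand":0},
    {"x":0,"y":0,"z":30,"roll":0,"hand":0},
    {"x":0,"y":0,"z":40,"roll":0,"hand":0},
    {"x":0,"y":0,"z":40,"roll":0,"hand":0},
    {"x":-10,"y":-30,"z":0,"roll":0,"hand":0},
    {"x":-20,"y":-40,"z":0,"roll":0,"hand":0},
    {"x":-20,"y":-40,"z":0,"roll":0,"hand":0},
    {"x":-20,"y":-40,"z":0,"roll":0,"hand":0},
  ],
)

```text
time: 18.85
position: [0.4682, -0.3861, 0.2872]
tool_rot: [-0.744, -3.052, -0.001]
ft_force: [0.2, -0.9, -0.5]
grip_width: 0.003
grip_force: 0.0
```

Call:
send_rows(
  rows=[
    {"x":-20,"y":-40,"z":0,"roll":0,"hand":0},
    {"x":-20,"y":-40,"z":0,"roll":0,"hand":0},
    {"x":0,"y":0,"z":0,"roll":0,"hand":0},
    {"x":0,"y":0,"z":0,"roll":0,"hand":0},
  ],
)

```text
time: 19.25
position: [0.4279, -0.4661, 0.2864]
tool_rot: [-0.75, -3.05, -0.003]
ft_force: [0.5, 0.6, -0.2]
grip_width: 0.006
grip_force: 0.0
```

```bash
python3 - <<'E'
from h import *
st()
im=get_image("top")[100:260,300:470];cv2.imwrite("pics/t4.png",cv2.resize(cv2.convertScaleAbs(im,alpha=1.5),None,fx=3.5,fy=3.5,interpolation=cv2.INTER_CUBIC))
print(px("top",[.5155,-.1978,.116]),(px("top",[.5155,-.1978,.116])-[300,100])*3.5)
E
```

```text
t 19.25 pos [ 0.4279 -0.4661  0.2864] yaw 152.36 F [ 0.5  0.6 -0.2] M [ 0.132 -0.126  0.054] grip 0.5 0.0 j7 1.76 t7 0.033
[404.4 220.8] [365.4 422.8]
```

View pics/t4.png

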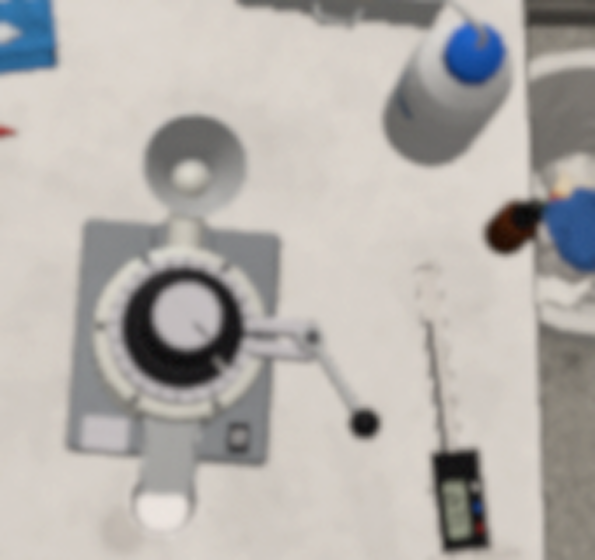

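The ball is at (365,423), exactly where the stop was computed (365.4,422.8). The dial mark is unchanged and the bystanders are in place. Handing in.

```bash
python3 -c "from bench import *;print(close_job())"
```

```text
the job is handed in; nothing more can be done
None
```

I brought the discs to a light touch (about 0.6 N m), backed the dial off four clicks so it rests in a click, swung the clamp lever to its stop, and handed the job in; no verdict came back, but the last picture showed the lever at its stop and nothing visibly moved around the mill.

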